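# Lock the fork-tube clamp

### The arm

A 7-joint arm with a two-finger parallel gripper is mounted at the origin on the work surface. World frame = base frame: x ahead of the robot, y to its left, z up, the work surface at z = 0. Lengths are in m, angles in rad, forces in N, time in s.
With the tool pointing down it reaches from about 0.35 to 0.9 m from the base axis. Payload 8.1 kg.
Tool frame: the origin (TCP) lies at the very end of the fingers, on their centre line; the grasp point (between the pads) lies 19 mm behind it; y points along the fingers, z is the direction in which the jaws open and shut, and the axes are right-handed (so a half turn about y gives the same grasp; the last joint's range is limited). The gripper opens to 92 mm and grips with 3 to 60 N. Pads are 19 mm wide; open, the fingers measure 130 mm over their backs; the gripper's body (75 mm by 190 mm) begins 47 mm behind the grasp point.
Start: joints at [1.171, 0.434, 0.025, 1.573, -0.012, 1.134, -0.075], TCP at [0.183, -0.598, 0.227] pointing down, gripper open.
Joint ranges: [-2.62, 2.62], [-0.44, 2.09], [-1.27, 1.32], [0.08, 2.57], [-1.32, 4.46], [0.12, 2], [-2.74, 2.74]. Speed limits (rad/s): [2.22, 2.22, 3.01, 3.01, 3.14, 3.14, 3.14].

### API

Orientations are given as a unit quaternion [w, x, y, z].
In Python, from cell import r, read_camera, workorder gives the robot as it stands.
- The arm moves only by the tool drive_tool, never from a script. Its argument "deltas" is text: rows parted by semicolons, each of 4 numbers parted by spaces: the shift along the tool's x, y, z in mm, then the turn about the tool's y in degrees. In form: dx dy dz twist; .... A call has exactly 10 rows; each row shifts and turns the commanded pose from where the row before left it, along the tool's axes as they then stand; what a row does not reach is not made up. A row lasts 1/12 s, in which the tool goes at most 41.7 mm and 7.16 degrees, less where a joint would pass 70% of its speed; a pose out of reach is approached as far as the arm can. A call with a gripper value outside its range is refused whole. "grip" is the closure, from -1 (fully open) to 1 (shut), set as the call begins (left out, the last holds). The fingers move at their own pace and stop on an object; "newtons" is the grip in N (left out, the last holds). Time passes only in rows, so rows that do not move let the fingers close, or fill a call up. It gives the time, the measured TCP pose, the force and the opening at its end, in the units of the state.
- r.state(): the state, without advancing time (a new reading comes with each control period).
- read_camera(name): name is "scene" or "side" or "wrist"; returns a dict with "img" (400x640x3 uint8, blue, green, red), "vfov" (degrees; the focal length in pixels is half the picture's height over the tangent of half this angle, whatever the lens; pixels are square), "cx", "cy" (the principal point, pixels), "extrinsics" (4x4, takes a point from camera to world coordinates). Camera axes: x right, y down, z forward; pixel columns grow to the right and rows downward; lengths in m; the calibration is good to about 2 mm. A picture is of the moment at which its call begins. There is no depth.
- workorder.hand_in(): hands the job in, once; it reports no verdict.
The state is a dict: "time": time; "joint_pos": joint angles; "dq": joint speeds; "effort": joint torques, N m; "eef_pos": TCP position; "ee_rot": TCP orientation; "force": force on the tool from outside, world axes, zero at the start; "moment": the same for the moment, N m; "gripper_width": finger opening in m.
Only numpy, scipy, OpenCV 4.12 (cv2) and the standard library are available. Lean on these libraries where they do the work, as an engineer would, in place of code of your own. Each camera call takes 0.05 s, during which the arm holds its last target.

### The job

Lock the tube clamp on the bench: with the fingertips, push the loose knobbed locking pin along the long leg of its L-shaped slot right up to the corner, so that it drives the jaw against the fork tube, then push it sideways along the short leg to the very end. Never lift the pin, and leave the other loose things on the bench where they are.

Things in the scene. Friction and masses are not known exactly. Their poses are not given: they have to be found in the camera images.
- clamp: tube clamp bolted to the bench: level aluminium plate, its top 30 mm above the bench, on a dark base; origin on the bench: the plate spans -75 to 80 mm in the clamp's x and -130 to 60 mm in its y (z up). An L-shaped slot is cut in it. Fixed white fork tube, 33 mm thick, 300 mm long, lies along x at y = 92 mm, top 61 mm above the bench
- pin: loose steel locking pin, 0.4 kg, upright in the slot: 14 mm dowel reaching 14 mm down; above it a round collar, 46 mm diameter, 14 mm tall, lying on the plate; then a neck of 18 mm diameter and a black knob of 30 mm diameter, top 50 mm above the plate. Origin on its axis at the collar's underside. Push it low, on the collar: slides at 3 to 14 N, stops hard at slot ends
- slot_start (a point): centre line of the slot at the start of its long leg, at plate-top level; axes as the clamp's. The slot is 18 mm wide and deep; the long leg runs from here along the clamp's +y to the corner, at x = -20 mm in the clamp's frame; the pin starts up to 35 mm from here
- slot_corner (a point): where the pin's axis stands, at the level of the plate's top, when it is stopped at the corner, at the end of the long leg; axes as the clamp's. The short leg runs from here along the clamp's +x, at y = 30 mm in the clamp's frame
- slot_end (a point): where the pin's axis stands, at the level of the plate's top, when it is stopped at the end of the short leg; axes as the clamp's
- jaw (a joint): travel of the jaw along the clamp's +y axis towards the tube: 0 fully open, 0.075 m on the tube. It slides stiffly (1 N) and stays where left; the pin's collar pushes it ahead along the long leg
- jaw_face (a point): middle of the face of the jaw that the pin's collar pushes, 13 mm above the plate. The jaw is a grey bar across the whole plate, 165 mm along the clamp's x, 22 mm tall with its top 24 mm above the plate, reaching 22 mm from this face towards the tube, with a cheek down each side of the plate
- top_cap: small dark cap lying on the clamp's plate beside the slot, 22 mm diameter, 16 mm tall, loose; origin under its centre; leave alone
- collar_ring: flat black ring 44 mm across, 10 mm thick, lying on the bench beyond the clamp, loose; origin under its centre; leave alone
- grease_jar: white jar with black lid, 56 mm diameter, 62 mm tall, on the robot's side of the clamp, loose; origin under its centre; leave alone
- parts_dish: small steel bowl 80 mm across, 32 mm tall, at the slot's starting end of the clamp, loose; origin under its centre; leave alone
- socket: steel socket, 24 mm diameter, 30 mm tall, on the robot's side of the clamp, loose; origin under its centre; leave alone
- oil_bottle: black bottle 68 mm diameter, 170 mm tall, far left, loose; origin under its centre; leave alone
- screwdriver: screwdriver lying on the bench far right, loose; origin at its middle; leave alone
Things that resemble listed ones, but are neither listed nor needed, are in the scene too. What is shaped like the pin but red or turquoise is not meant.

How it is judged:
On the way, in this order (a step that is already met when the one before it is completed fails the run):
1. the pin is at the corner, at the end of the long leg, with the jaw pushed up to the tube (y of pin in the frame of clamp above 0.025 m and x of pin in the frame of clamp below -0.01 m and z of pin in the frame of clamp below 0.036 m and value of joint jaw above 0.068 m), for 0.1 s.
2. the pin is at the end of the short leg (x of pin in the frame of clamp above 0.031 m and y of pin in the frame of clamp between 0.024 and 0.036 m and z of pin in the frame of clamp between 0.027 and 0.033 m), for 0.1 s.
At the end, for the whole second after the job is handed in: The pin stands upright (within 0.12 rad) and at rest in the slot, its collar on the plate (within 3 mm), within 6 mm of the end of the short leg, and the jaw is within 7 mm of its full travel (all of step 2 and angle between pin's own z axis and vertical below 0.12 rad and linear speed of pin below 0.02 m/s and value of joint jaw above 0.068 m); the robot touches nothing.
It fails at once if the pin is lifted (more than 8 mm) (z of pin in the frame of clamp above 0.038 m).
It fails at once if another loose thing on the bench is shifted more than 30 mm (distance of any of top_cap, collar_ring, grease_jar, parts_dish, socket, oil_bottle, screwdriver from where it was at the start of the episode above 0.03 m).
It also fails if it takes over 46 s, if anything falls off the work surface, if the arm or the gripper's body presses on something with over 40 N, if the wrist force passes 120 N, or if a joint passes its speed limit or range.

## Working session

There is one attempt and no reset: what is moved stays moved. The work goes in short steps, Python scripts to look and compute and a tool call to move; the robot and the scene stay as the last step left them, time stands still between calls to the robot, and variables do not carry over. Pictures are saved under pics/ and viewed, and the job is handed in when it is done.

Besides the shell and the picture viewer there is one more tool, called as a command line: name --argument value ..., lists and objects as JSON in quotes. drive_tool: Moves the arm, as the interface text tells. Its arguments: {"type":"object","properties":{"deltas":{"type":"string"},"grip":{"type":"number"},"newtons":{"type":"number"}},"required":["deltas"]}

```bash
mkdir -p pics; ls
python3 - <<'E'
from cell import r, read_camera, workorder
import cv2,numpy as np
s=r.state()
for k,v in s.items(): print(k,np.round(v,4))
for n in ["scene","side","wrist"]:
    c=read_camera(n); cv2.imwrite(f"pics/{n}0.png",c["img"]); print(n,c["vfov"],c["cx"],c["cy"],np.round(c["extrinsics"],4).tolist())
E
```

```text
pics
time 0.0
joint_pos [ 1.1714  0.4352  0.025   1.5741 -0.0116  1.134  -0.0751]
dq [-0.0001  0.0016  0.0001  0.0002  0.      0.0008  0.0004]
effort [-1.30000e-03 -6.67877e+01  9.85200e-01 -3.14470e+01 -6.03000e-02
  4.24000e-02  1.00000e-04]
eef_pos [ 0.1825 -0.5972  0.2259]
ee_rot [ 0.1044 -0.1046  0.6999 -0.6988]
force [ 0.3176 -0.3439 -0.0481]
moment [0.0453 0.0179 0.0119]
gripper_width 0.0921
scene 53.27906422569063 323.613546837771 196.88159045652986 [[-0.0615, 0.6004, -0.7973, 1.3572], [0.9979, 0.0536, -0.0366, -0.0268], [0.0208, -0.7979, -0.6024, 0.6641], [0.0, 0.0, 0.0, 1.0]]
side 43.04743491846956 315.52008228267596 203.7677287057056 [[-0.9974, -0.0496, 0.0525, 0.4581], [-0.072, 0.7429, -0.6656, 1.0447], [-0.006, -0.6676, -0.7445, 1.3056], [0.0, 0.0, 0.0, 1.0]]
wrist 66.75698736677651 315.09927547756695 206.35392739677104 [[0.2922, -0.9102, -0.2936, 0.262], [-0.9563, -0.2783, -0.0891, -0.5734], [-0.0006, 0.3068, -0.9518, 0.3839], [0.0, 0.0, 0.0, 1.0]]
```

View pics/scene0.png

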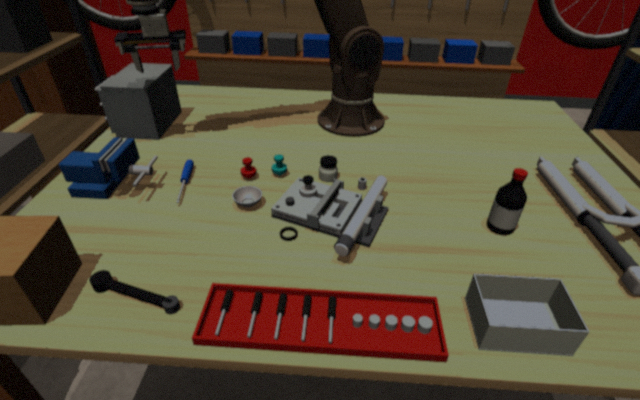

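View pics/side0.png

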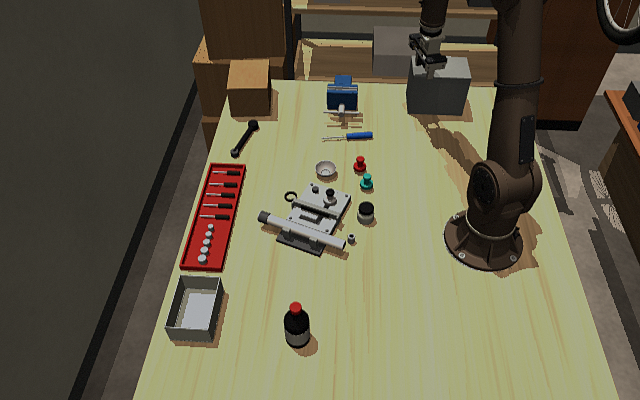

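View pics/wrist0.png

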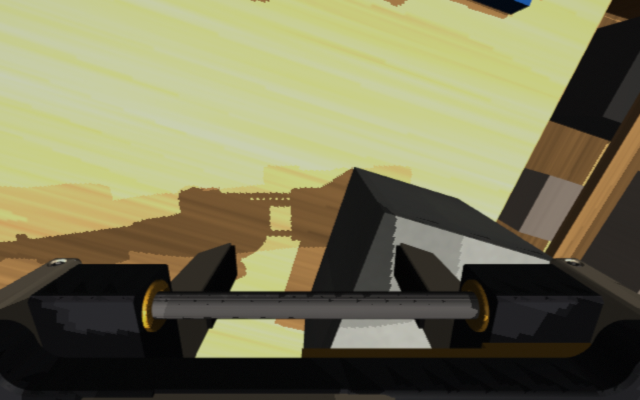

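The scene and side views show the clamp near scene px (330,210) and side px (312,215). I'll enlarge both.

Run:
```python
import cv2
a=cv2.imread("pics/scene0.png")[150:260,220:400]; cv2.imwrite("pics/sceneZ.png",cv2.resize(a,None,fx=4.4,fy=4.4,interpolation=cv2.INTER_CUBIC))
a=cv2.imread("pics/side0.png")[150:260,240:380]; cv2.imwrite("pics/sideZ.png",cv2.resize(a,None,fx=5.4,fy=5.4,interpolation=cv2.INTER_CUBIC))
```

```text
(no output)
```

View pics/sceneZ.png

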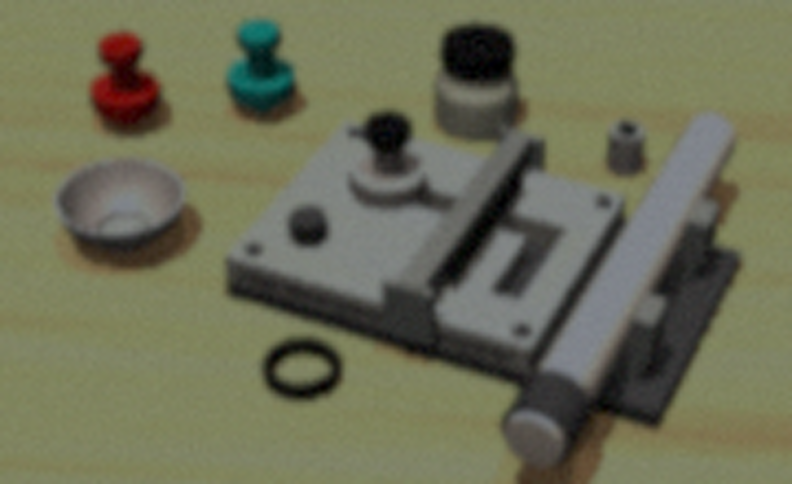

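View pics/sideZ.png

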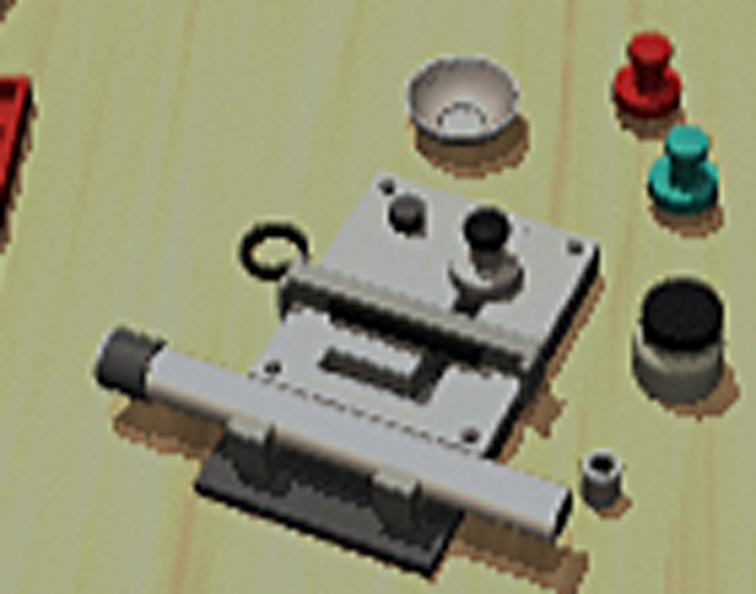

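Scene zoom: the plate corners are at zoom px (348,125), (232,262), (622,198) and (525,360), and the pin knob is at (387,130). Side zoom: corners (383,178) and (598,243), knob (488,228). Next I fit the clamp pose at z=0.03.

```bash
cat > h.py <<'E'
import numpy as np,cv2
def ray(c,u,v):
    f=200/np.tan(np.radians(c["vfov"])/2);E=np.array(c["extrinsics"])
    d=E[:3,:3]@np.array([(u-c["cx"])/f,(v-c["cy"])/f,1]);return E[:3,3],d/np.linalg.norm(d)
def onz(c,u,v,z):
    o,d=ray(c,u,v);return o+d*(z-o[2])/d[2]
def tri(a,b):
    (o1,d1),(o2,d2)=a,b
    t=np.linalg.lstsq(np.stack([d1,-d2],1),o2-o1,rcond=None)[0]
    p,q=o1+t[0]*d1,o2+t[1]*d2;return (p+q)/2,np.linalg.norm(p-q)
def proj(c,p):
    f=200/np.tan(np.radians(c["vfov"])/2);E=np.linalg.inv(np.array(c["extrinsics"]))
    q=E[:3,:3]@p+E[:3,3];return f*q[0]/q[2]+c["cx"],f*q[1]/q[2]+c["cy"]
def fit(L,W):
    L,W=np.array(L)[:,:2],np.array(W)[:,:2];l0,w0=L.mean(0),W.mean(0)
    A=(L-l0);B=(W-w0);th=np.arctan2((A[:,0]*B[:,1]-A[:,1]*B[:,0]).sum(),(A*B).sum())
    R=np.array([[np.cos(th),-np.sin(th)],[np.sin(th),np.cos(th)]]);return th,w0-R@l0,(A@R.T-B),R
E
python3 - <<'E'
from cell import read_camera
from h import *
S=read_camera("scene");D=read_camera("side")
sp=lambda u,v:(220+u/4.4,150+v/4.4); dp=lambda u,v:(240+u/5.4,150+v/5.4)
cs=[((-75,-130),onz(S,*sp(348,125),.03)),((80,-130),onz(S,*sp(232,262),.03)),((-75,60),onz(S,*sp(622,198),.03)),((80,60),onz(S,*sp(525,360),.03))]
cd=[((80,-130),onz(D,*dp(383,178),.03)),((-75,-130),onz(D,*dp(598,243),.03))]
for n,c in (("scene",cs),("side",cd),("both",cs+cd)):
    L=np.array([a for a,b in c])/1000;W=[b for a,b in c]
    th,t,res,R=fit(L,W);print(n,np.degrees(th),t,np.round(res*1000,1).tolist())
k,e=tri(ray(S,*sp(388,131)),ray(D,*dp(488,228)));print("knob",k,e,"clamp",R.T@(k[:2]-t))
c1=onz(S,*sp(388,181),.044);c2=onz(D,*dp(486,272),.044);print("collar",c1,c2,R.T@(c1[:2]-t),R.T@(c2[:2]-t))
for n,a,b,z in (("cap",(308,225),(407,214),.038),):
    p,e=tri(ray(S,*sp(*a)),ray(D,*dp(*b)));print(n,p,e,R.T@(p[:2]-t))
# jaw top edge -y face, near(robot) end & far end in scene
for p in ((525,133),(388,285)): q=onz(S,*sp(*p),.054);print("jaw",q,R.T@(q[:2]-t))
for n,p,z in (("jar",(478,45),.062),("socket",(627,130),.03),("dish",(122,200),.03),("ring",(303,368),.005)): q=onz(S,*sp(*p),z);print(n,q,R.T@(q[:2]-t))
E
```

```text
scene -20.41383355016317 [ 0.55310118 -0.04494893] [[-0.8, -1.4], [0.4, -4.7], [3.0, 3.0], [-2.7, 3.2]]
side -18.96455117591682 [ 0.54075149 -0.04436195] [[2.9, -1.0], [-2.9, 1.0]]
both -20.95305979747547 [ 0.550619   -0.04530231] [[-4.1, -0.7], [-3.5, -5.3], [1.3, 3.1], [-4.9, 1.9], [7.6, -3.0], [3.6, 4.0]]
knob [ 0.50034782 -0.10938025  0.07231268] 0.005118993089228332 clamp [-0.02403248 -0.07781783]
collar [ 0.51508996 -0.10642067  0.044     ] [ 0.49967232 -0.10162548  0.044     ] [-0.01132353 -0.06978212] [-0.02743644 -0.07081742]
cap [ 0.55327589 -0.15078174  0.03875555] 0.0033695318531250297 [ 0.04020095 -0.09755436]
jaw [ 0.47167645 -0.02627969  0.054     ] [-0.08052492 -0.01046537]
jaw [ 0.62398475 -0.0962989   0.054     ] [ 0.08675088 -0.02138857]
jar [ 0.38564476 -0.05975511  0.062     ] [-0.14889674 -0.07249238]
socket [0.42749425 0.0386757  0.03      ] [-0.14501375  0.03439508]
dish [ 0.52953943 -0.26499442  0.03      ] [ 0.0588769  -0.21270281]
ring [ 0.64091467 -0.14213817  0.005     ] [ 0.11895354 -0.05814247]
```

```bash
cat >> h.py <<'E'
from scipy.spatial.transform import Rotation as Ro
def tool(s): 
    q=np.array(s["ee_rot"]);return Ro.from_quat(q[[1,2,3,0]]).as_matrix()
E
python3 - <<'E'
from cell import r,read_camera
from h import *
s=r.state();T=tool(s);print(np.round(T,3));print("t",s["time"])
S=read_camera("scene");D=read_camera("side");W=read_camera("wrist")
E=np.array(W["extrinsics"]);print("cam in tool",np.round(T.T@(E[:3,3]-s["eef_pos"]),3));print(np.round(T.T@E[:3,:3],3))
print("vise",tri(ray(S,118,148),ray(D,343,82)))
print("box",tri(ray(S,130,70),ray(D,440,62)))
g=np.array([.49,-.17,.226]);print("shift tool mm",np.round(T.T@(g-s["eef_pos"])*1000))
E
```

```text
[[-0.956 -0.     0.292]
 [-0.292  0.001 -0.956]
 [ 0.    -1.    -0.001]]
t 0.25
cam in tool [-0.083 -0.158  0.   ]
[[ 0.     0.952  0.307]
 [-0.001 -0.307  0.952]
 [ 1.    -0.     0.001]]
vise (array([ 0.48061529, -0.6172151 ,  0.14028477]), np.float64(0.03237337489566954))
box (array([ 0.10273132, -0.73031637,  0.19324459]), np.float64(0.0035992017507100356))
shift tool mm [-419.    1. -319.]
```

drive_tool --deltas "-32 0 -26 0;-32 0 -26 0;-32 0 -26 0;-32 0 -26 0;-32 0 -26 0;-32 0 -26 0;-32 0 -26 0;-32 0 -26 0;-32 0 -26 0;-32 0 -26 0" --grip 1 --newtons 20

```text
time: 1.23
eef_pos: [0.4135, -0.2537, 0.2271]
ee_rot: [-0.105, 0.104, -0.699, 0.7]
force: [1.1, -0.4, 0.3]
gripper_width: 0.0298
```

drive_tool --deltas "-32 0 -26 0;-32 0 -26 0;-32 0 -26 0;-32 0 -26 0;-32 0 -26 0;0 0 0 -7;0 0 0 -7;0 0 0 -7;0 0 0 -7;0 0 0 -7"

```text
time: 2.07
eef_pos: [0.5278, -0.0843, 0.2268]
ee_rot: [-0.312, 0.312, -0.635, 0.635]
force: [0.2, -0.1, -0.5]
gripper_width: 0.0006
```

drive_tool --deltas "0 0 0 -7;0 0 0 -7;0 0 0 -3.5;0 0 0 0;0 0 0 0;0 0 0 0;0 0 0 0;0 0 0 0;0 0 0 0;0 0 0 0"

```text
time: 2.9
eef_pos: [0.5278, -0.0843, 0.2268]
ee_rot: [-0.403, 0.403, -0.581, 0.581]
force: [0.2, 0.7, -0.7]
gripper_width: 0.0002
```

Run:
```python
from cell import r,read_camera
import cv2,pickle
W=read_camera("wrist");cv2.imwrite("pics/wrist1.png",W["img"]);pickle.dump((W,r.state()),open("w1.pkl","wb"))
```

```text
(no output)
```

View pics/wrist1.png

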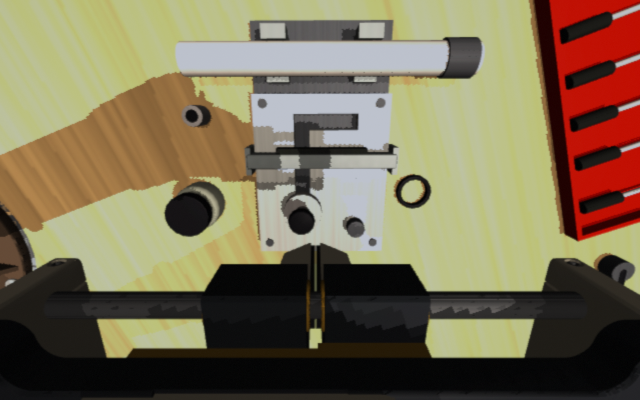

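The wrist view shows the whole clamp, up = clamp +y. Plate corners are around (251,95), (391,95) and (259,249), the collar is near (302,207), the slot corner near (303,122), and the jaw lies at rows 148-168. I'll enlarge it.

Run:
```python
import cv2
a=cv2.imread("pics/wrist1.png")[80:260,230:420]; a=cv2.convertScaleAbs(a,alpha=1.1)
cv2.imwrite("pics/w1Z.png",cv2.resize(a,None,fx=3.2,fy=3.2,interpolation=cv2.INTER_CUBIC))
```

```text
(no output)
```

View pics/w1Z.png

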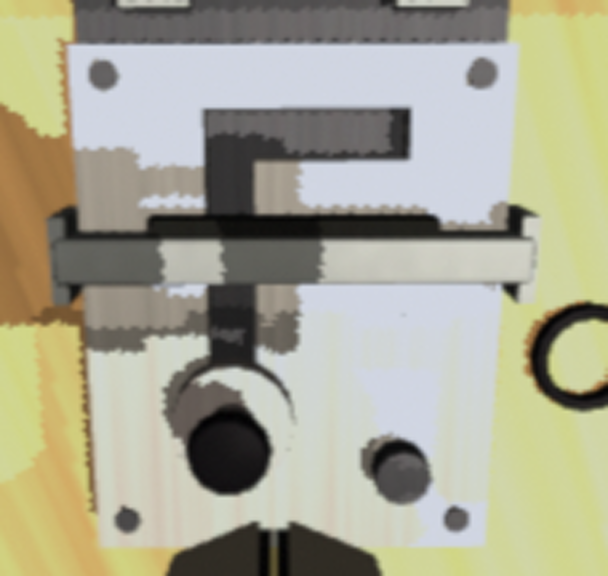

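Run:
```python
import pickle
from h import *
W,s=pickle.load(open("w1.pkl","rb"))
zp=lambda u,v:(230+(u+.5)/3.2-.5,80+(v+.5)/3.2-.5)
P=[((-75,60),(69,44)),((80,60),(517,44)),((-75,-130),(98,547)),((80,-130),(487,545))]
L=np.array([a for a,_ in P])/1000;X=[onz(W,*zp(*b),.03) for _,b in P]
th,t,res,R=fit(L,X);print(np.degrees(th),t,np.round(res*1000,1).tolist())
cl=lambda p:np.round((R.T@(p[:2]-t))*1000,1)
for n,p,z in (("slot corner outer",(204,109),.03),("slot inner",(254,158),.03),("end R top",(411,109),.03),("slot leg L",(211,320),.03),("leg R",(255,320),.03),
 ("knob top ctr",(228,451),.08),("collar top edge",(236,366),.044),("collar R",(293,415),.044),("collar L",(168,415),.044),("jaw near L",(57,284),.054),("jaw near R",(533,284),.054),("cap top",(403,478),.046)):
    print(n,cl(onz(W,*zp(*p),z)))
w=lambda x,y:np.round(t+R@np.array([x,y])/1000,4)
print("pin(-20,-72)",w(-20,-72),"toolz angle",np.degrees(np.arctan2(*tool(s)[:2,2][::-1])), "TCP clamp",cl(s["eef_pos"]))
np.savez("cl.npz",th=th,t=t,R=R)
```

```text
-20.294418218127653 [ 0.54540894 -0.04953231] [[-0.7, 0.2], [1.0, 0.2], [0.6, -0.4], [-0.9, -0.0]]
slot corner outer [-28.6  38.6]
slot inner [-11.3  21.9]
end R top [43.7 38.3]
slot leg L [-28.  -36.7]
leg R [-11.6 -36.8]
knob top ctr [-20.1 -70.1]
collar top edge [-18.4 -50.6]
collar R [  2.4 -69.5]
collar L [-43.8 -69.3]
jaw near L [-79.  -18.3]
jaw near R [ 84.6 -19. ]
cap top [ 43.7 -93.9]
pin(-20,-72) [ 0.5017 -0.1101] toolz angle -20.513971298281664 TCP clamp [ -4.5 -38.8]
```

drive_tool --deltas "31 0 -5 0;31 0 -5 0;31 0 -5 0;0 30 0 0;0 35 0 0;0 35 0 0;0 35 0 0;0 25 0 0;0 10 0 0;0 0 0 0"

```text
time: 3.78
eef_pos: [0.4797, -0.1658, 0.0548]
ee_rot: [0.402, -0.404, 0.582, -0.58]
force: [-1.5, -0.8, 0.9]
gripper_width: 0.0003
```

```bash
cat > st.py <<'E'
from cell import r,read_camera
from h import *
import sys
s=r.state();C=np.load("cl.npz");p=np.array(s["eef_pos"])
print("t",s["time"],"TCP clamp",np.round(C["R"].T@(p[:2]-C["t"])*1000,1),"z",round(p[2]*1000,1),"f",np.round(s["force"],1))
if len(sys.argv)>1:
    W=read_camera(sys.argv[2] if len(sys.argv)>2 else "wrist");cv2.imwrite(f"pics/{sys.argv[1]}.png",W["img"])
E
python3 st.py a2
```

```text
t 3.7833 TCP clamp [ -21.3 -131.8] z 54.8 f [-1.5 -0.8  0.9]
```

View pics/a2.png

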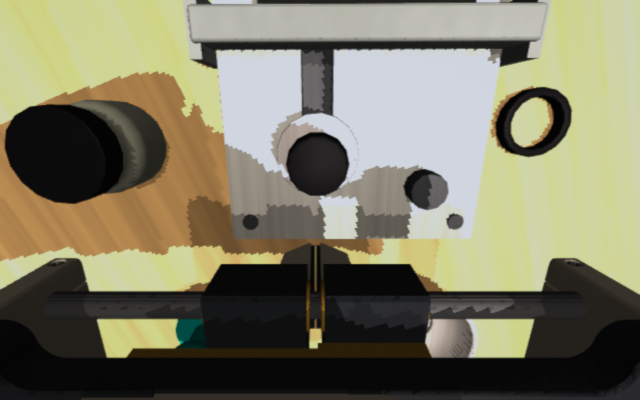

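drive_tool --deltas "0 10 0 0;0 10 0 0;-4 0 0 0;-6 0 0 0;-6 0 0 0;-6 0 0 0;-6 0 0 0;-6 0 0 0;-6 0 0 0;-6 0 0 0"

```text
time: 4.67
eef_pos: [0.4975, -0.1231, 0.0369]
ee_rot: [-0.403, 0.403, -0.581, 0.581]
force: [-1.5, -4.0, 3.0]
gripper_width: 0.0002
```

```bash
python3 st.py a3
```

```text
t 4.6667 TCP clamp [-19.5 -85.6] z 36.9 f [-1.5 -4.   3. ]
```

View pics/a3.png

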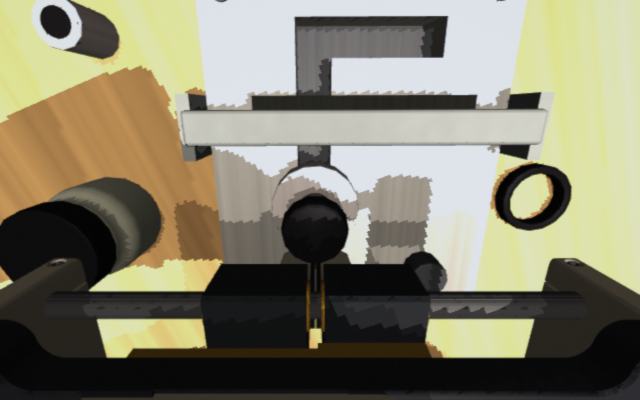

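Contact is made and the pin is upright ahead of the fingers. I'll keep pushing.

drive_tool --deltas "-6 0.5 0 0;-7 0 0 0;-7 0 0 0;-7 0 0 0;-7 0 0 0;-7 0 0 0;-7 0 0 0;-7 0 0 0;-7 0 0 0;-7 0 0 0"

```text
time: 5.55
eef_pos: [0.5216, -0.0578, 0.0362]
ee_rot: [0.403, -0.403, 0.581, -0.581]
force: [-1.7, -4.3, 1.3]
gripper_width: 0.0007
```

```bash
python3 st.py a4
```

```text
t 5.55 TCP clamp [-19.5 -16. ] z 36.2 f [-1.7 -4.3  1.3]
```

View pics/a4.png

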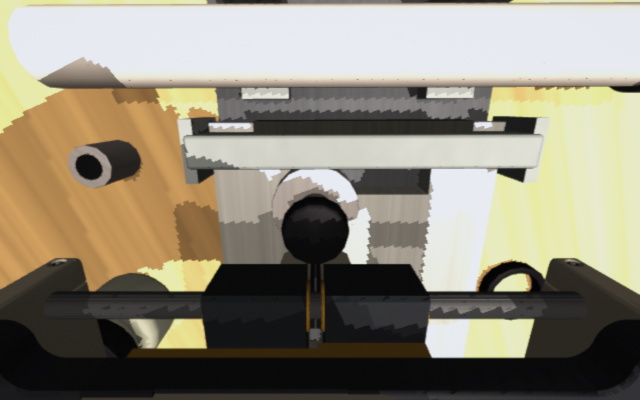

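drive_tool --deltas "-4 0 0 0;-4 0 0 0;-3 0 0 0;-2 0 0 0;-1 0 0 0;0 0 0 0;0 0 0 0;0 0 0 0;0 0 0 0;0 0 0 0"

```text
time: 6.43
eef_pos: [0.5264, -0.0452, 0.0362]
ee_rot: [0.403, -0.403, 0.581, -0.581]
force: [-0.9, -1.6, 0.5]
gripper_width: 0.0002
```

```bash
python3 st.py a5
```

```text
t 6.4333 TCP clamp [-19.3  -2.5] z 36.2 f [-0.9 -1.6  0.5]
```

View pics/a5.png

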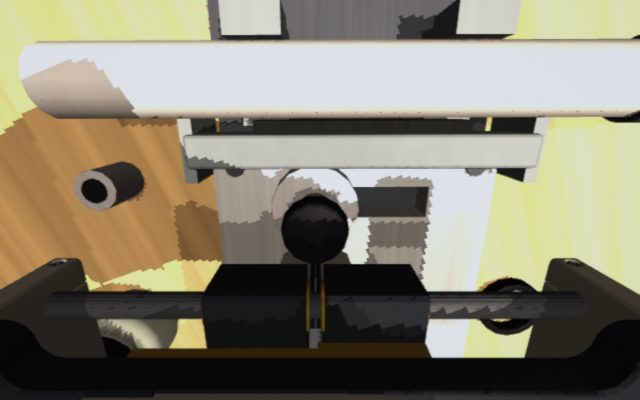

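```bash
cat > ms.py <<'E'
from cell import r,read_camera
from h import *
import sys
W=read_camera("wrist");C=np.load("cl.npz");cl=lambda p:np.round(C["R"].T@(p[:2]-C["t"])*1000,1)
for a in sys.argv[1:]:
    u,v,z=map(float,a.split(","));print(a,cl(onz(W,u,v,z)))
E
python3 ms.py 315,229,.08 315,168,.044 400,167,.054 230,167,.054 427,217,.03 427,187,.03 315,118,.046
```

```text
315,229,.08 [-19.7  34. ]
315,168,.044 [-19.6  52.1]
400,167,.054 [20.  54.3]
230,167,.054 [-59.1  54.6]
427,217,.03 [44.7 20.8]
427,187,.03 [42.7 38.6]
315,118,.046 [-19.5  76.2]
```

drive_tool --deltas "-1 0 0 0;-1 0 0 0;-1 0 0 0;-1 0 0 0;0 0 0 0;0 0 0 0;0 0 0 0;0 0 0 0;0 0 0 0;0 0 0 0"

```text
time: 7.37
eef_pos: [0.5266, -0.0446, 0.0361]
ee_rot: [-0.401, 0.404, -0.581, 0.582]
force: [-3.0, -10.2, 4.6]
gripper_width: 0.0004
```

```bash
python3 st.py a6; python3 ms.py 315,229,.08
```

```text
t 7.3667 TCP clamp [-19.4  -1.9] z 36.1 f [ -3.  -10.2   4.6]
315,229,.08 [-19.6  34.9]
```

Hard stop felt at the corner (10 N, jaw face at 54 mm). Next I go round to the pin's −x side.

drive_tool --deltas "8 0 0 0;10 0 0 0;8 0 0 0;0 0 -15 0;0 0 -20 0;0 0 -20 0;0 0 -10 0;-10 0 0 0;-10 0 0 0;0 0 0 0"

```text
time: 8.3
eef_pos: [0.4674, -0.0221, 0.0367]
ee_rot: [-0.405, 0.402, -0.58, 0.581]
force: [0.4, 0.4, 0.1]
gripper_width: 0.0006
```

```bash
python3 st.py a7
```

```text
t 8.3 TCP clamp [-82.7  -1.3] z 36.7 f [0.4 0.4 0.1]
```

View pics/a7.png

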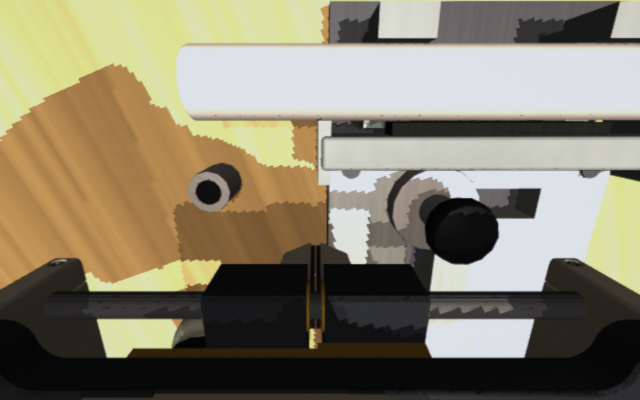

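drive_tool --deltas "-10 0 0 0;-10 0 0 0;-9 0 0 0;0 0 0 0;0 0 6 0;0 0 6 0;0 0 6 0;0 0 6 0;0 0 6 0;0 0 6 0"

```text
time: 9.18
eef_pos: [0.508, -0.0106, 0.036]
ee_rot: [0.402, -0.404, 0.581, -0.581]
force: [-6.4, 0.0, 5.5]
gripper_width: 0.0004
```

```bash
python3 st.py a8
```

```text
t 9.1833 TCP clamp [-48.6  23.5] z 36.0 f [-6.4  0.   5.5]
```

View pics/a8.png

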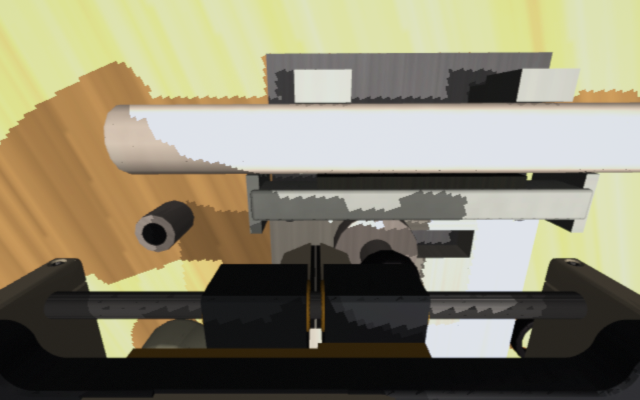

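drive_tool --deltas "-1 0 5 0;-1 0 5 0;-1 0 5 0;-1 0 5 0;0 0 5 0;0 0 4 0;0 0 4 0;0 0 0 0;0 0 0 0;0 0 0 0"

```text
time: 10.07
eef_pos: [0.5397, -0.0185, 0.036]
ee_rot: [0.402, -0.404, 0.581, -0.581]
force: [-4.8, -1.1, 4.0]
gripper_width: 0.0005
```

```bash
python3 st.py a9
```

```text
t 10.0667 TCP clamp [-16.1  27.1] z 36.0 f [-4.8 -1.1  4. ]
```

View pics/a9.png

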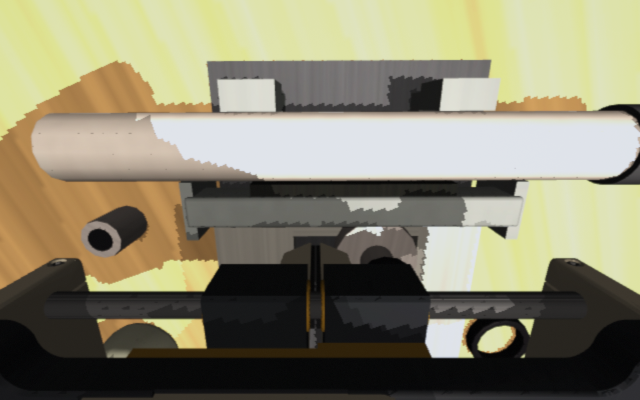

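drive_tool --deltas "0 0 3 0;0 0 3 0;0 0 3 0;0 0 2 0;0 0 2 0;0 0 1 0;0 0 0 0;0 0 0 0;0 0 0 0;0 0 0 0"

```text
time: 10.95
eef_pos: [0.5531, -0.0229, 0.036]
ee_rot: [0.402, -0.404, 0.581, -0.581]
force: [-4.6, -0.4, 3.3]
gripper_width: 0.0002
```

```bash
python3 st.py b1
```

```text
t 10.95 TCP clamp [-2.  27.7] z 36.0 f [-4.6 -0.4  3.3]
```

View pics/b1.png

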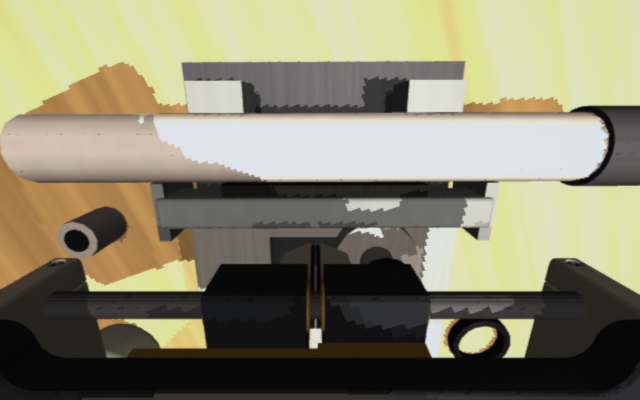

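```bash
python3 ms.py 419,247,.044 378,226,.044; python3 st.py x
```

```text
419,247,.044 [54.  38.9]
378,226,.044 [31.  51.2]
t 11.05 TCP clamp [-2.  27.7] z 36.0 f [-5.1 -0.6  2.7]
```

drive_tool --deltas "0 0 2 0;0 0 2 0;0 0 2 0;0 0 2 0;0 0 1 0;0 0 0 0;0 0 0 0;0 0 0 0;0 0 0 0;0 0 0 0"

```text
time: 11.93
eef_pos: [0.5588, -0.0249, 0.0357]
ee_rot: [0.402, -0.405, 0.582, -0.579]
force: [-14.7, 3.7, 11.3]
gripper_width: 0.0008
```

```bash
python3 st.py b2
```

```text
t 11.9333 TCP clamp [ 4.1 27.7] z 35.7 f [-14.7   3.7  11.3]
```

drive_tool --deltas "0 0 1 0;0 0 1 0;0 0 1 0;0 0 0 0;0 0 0 0;0 0 0 0;0 0 0 0;0 0 0 0;0 0 0 0;0 0 0 0"

```text
time: 12.82
eef_pos: [0.559, -0.0251, 0.0357]
ee_rot: [0.401, -0.407, 0.583, -0.578]
force: [-23.8, 6.3, 20.8]
gripper_width: -0.0001
```

```bash
python3 st.py b3
```

```text
t 12.8167 TCP clamp [ 4.3 27.7] z 35.7 f [-23.8   6.3  20.8]
```

That is a hard stop: 24 N with no further travel. I'll back off and lift clear.

drive_tool --deltas "0 0 -5 0;0 0 -8 0;0 0 -10 0;0 0 -10 0;0 0 -10 0;0 -20 0 0;0 -40 0 0;0 -40 0 0;0 -40 0 0;0 -30 0 0"

```text
time: 13.7
eef_pos: [0.5251, -0.0113, 0.2095]
ee_rot: [-0.404, 0.402, -0.58, 0.581]
force: [1.6, 0.1, 0.3]
gripper_width: 0.0006
```

drive_tool --deltas "20 -20 0 0;35 0 0 0;35 0 0 0;0 0 0 0;0 0 0 0;0 0 0 0;0 0 0 0;0 0 0 0;0 0 0 0;0 0 0 0"

```text
time: 14.53
eef_pos: [0.4937, -0.0954, 0.2261]
ee_rot: [0.403, -0.403, 0.581, -0.581]
force: [0.3, -0.2, 0.9]
gripper_width: 0.0004
```

```bash
python3 st.py b4; python3 st.py b4s side;python3 st.py b4c scene
python3 - <<'E'
import cv2,numpy as np
a=cv2.imread("pics/b4.png")
cv2.imwrite("pics/b4a.png",a)
b=cv2.resize(cv2.imread("pics/b4c.png")[150:260,220:400],(390,240));c=cv2.resize(cv2.imread("pics/b4s.png")[150:260,240:380],(390,300))
cv2.imwrite("pics/b4z.png",np.vstack([b,c]))
E
```

```text
t 14.5333 TCP clamp [-32.6 -60.9] z 226.1 f [ 0.3 -0.2  0.9]
t 14.5833 TCP clamp [-32.6 -61.1] z 226.1 f [ 0.9  0.8 -0.2]
t 14.6333 TCP clamp [-32.6 -61.3] z 226.1 f [0.6 0.4 0.4]
```

View pics/b4a.png

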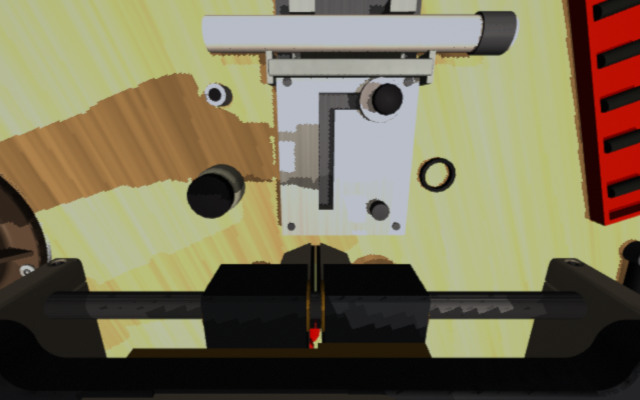

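View pics/b4z.png

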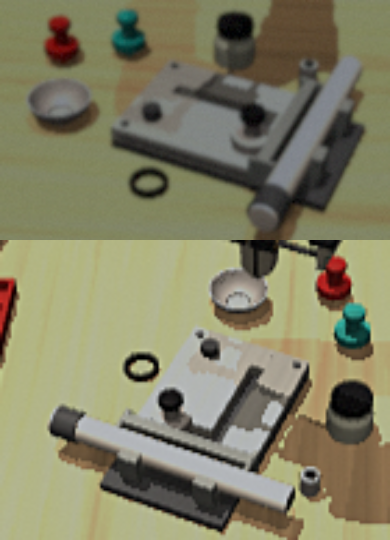

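The pin stands at the far end of the short leg: knob at (387,99), collar about (380,101), jaw front edge at row 76 next to the tube. Now a measurement check.

```bash
python3 - <<'E'
import cv2
cv2.imwrite("pics/b5.png",cv2.resize(cv2.imread("pics/b4.png")[40:140,260:440],None,fx=4.4,fy=4.4,interpolation=cv2.INTER_CUBIC))
E
python3 ms.py 387,99,.08 380,101,.044 280,76,.054 430,81,.054 379,210,.046
```

```text
387,99,.08 [35.3 29.8]
380,101,.044 [36.1 28.8]
280,76,.054 [-67.7  52.6]
430,81,.054 [83.3 47.4]
379,210,.046 [ 42.1 -92.3]
```

View pics/b5.png

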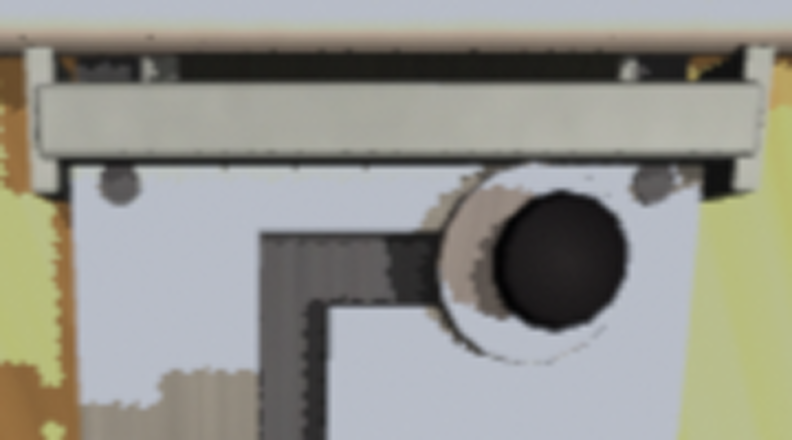

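```bash
python3 -c "
from cell import workorder
print(workorder.hand_in())"
```

```text
the job is handed in; nothing more can be done
None
```

The clamp is locked and the job is handed in, at about 14.7 s of the 46 s allowed. The hand-in gave no verdict.

With the gripper closed, I pushed the pin's collar up the long leg until it stopped hard at the corner, at about 10 N. That drove the jaw up to the tube. I then went round to the other side and pushed the pin along the short leg until it stopped hard, at about 24 N along the slot. After that I backed off and lifted clear.

**Last checks, from the wrist camera, in the clamp's frame:**
- **Pin:** the knob is at (35.3, 29.8) mm and the collar at (36.1, 28.8) mm. Those agree within about 1 mm, so the pin stands upright at the end of the short leg.
- **Jaw:** its pushing face is at about y = 53 mm, which matches a collar of 23 mm radius with the pin at y = 30 mm. One reading at the jaw's far end gave 47 mm. I took that as a badly picked pixel, since the enlarged picture shows the bar straight along the tube.
- **Loose things:** the cap is within about 2 mm of where it started. The ring, jar, socket and dish look unmoved, but I judged those by eye. I did not look at the bottle and screwdriver again.
- **Robot:** clear of everything, with near-zero force.

**Disagreement:** the first fit of the clamp from the scene and side cameras was up to about 8 mm off. I used the wrist-camera fit instead, which matched the plate corners to about 1 mm.

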